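# Ease the dust lid shut over the drying rocket parts

### The arm

A 7-joint arm with a two-finger parallel gripper is mounted at the origin on the work surface. World frame = base frame: x ahead of the robot, y to its left, z up, the work surface at z = 0. Lengths are in m, angles in rad, forces in N, time in s.
With the tool pointing down it reaches from about 0.425 to 0.925 m from the base axis. Payload 6.8 kg.
Tool frame: the origin (TCP) lies at the very end of the fingers, on their centre line; the grasp point (between the pads) lies grasp_offset behind it (grasp_offset is the distance from the TCP to the grasp point, in m); z points along the fingers, y is the direction in which the jaws open and shut (so a half turn about z gives the same grasp; the last joint's range is limited). The gripper opens to 85 mm and grips with 20 to 120 N. Pads are 22 mm wide; open, the fingers measure 114 mm over their backs; the gripper's body (76 mm by 85 mm) begins 54 mm behind the grasp point. The pads swing forward as they close: fully open they stand 13 mm farther back than shut.
Start: joints at [1.132, 0.477, 0.022, 1.555, -0.011, 1.109, -0.083], TCP at [0.219, -0.638, 0.231] pointing down, gripper open.
Joint ranges: [-2.96, 2.96], [-0.34, 2.1], [-1.41, 1.46], [0.24, 2.44], [-1.37, 4.51], [0.17, 1.92], [-2.96, 2.96]. Speed limits (rad/s): [2.39, 2.39, 3.14, 3.14, 3.14, 3.14, 3.14].

### API

Orientations are given as a unit quaternion [w, x, y, z].
In Python, from station import * gives the robot as it stands.
- The arm moves only by the shell command python3 -m handwheel 'ROWS' [FORCE]. ROWS is JSON, one flat list of numbers, 7 for each row, row after row: the shift along the world's x, y, z in cm, then the turn, a rotation vector about the world's x, y, z in degrees, then the opening, from 0 (shut) to 1 (fully open). In form: [tx, ty, tz, ax, ay, az, fingers, tx, ty, tz, ax, ay, az, fingers, ...]. A call has 1 to 8 rows; each row is the pose to reach, as a shift and turn from the pose measured when the call began; what a row does not reach only later rows make up. A row lasts 1/12 s, in which the tool goes at most 41.7 mm and 7.16 degrees, less where a joint would pass 70% of its speed; a pose out of reach is approached as far as the arm can. A call with a gripper value outside its range is refused whole. The fingers move at their own pace and stop on an object; FORCE is the grip in N (left out, the last holds). Time passes only in rows, so rows that repeat a pose let the fingers close. It gives the time, the measured TCP pose, the force and the opening at its end, in the units of the state.
- get_obs(): the state, without advancing time (a new reading comes with each control period).
- read_camera(name): name is "scene" or "top"; returns the picture (420x560x3 uint8, red, green, blue); there is no depth.
- camera_info(name): a dict with "fx", "fy", "cx", "cy" (pixels), "R" (3x3) and "t" (3): a world point X has camera coordinates R X + t. Camera axes: x right, y down, z forward; pixel columns grow to the right and rows downward; lengths in m; the calibration is good to about 2 mm. A picture is of the moment at which its call begins. camera_info takes no time and is no camera call.
- hand_in(): hands the job in, once; it reports no verdict.
The state is a dict: "t": time; "q": joint angles; "joint_vel": joint speeds; "joint_torque": joint torques, N m; "eef_pos": TCP position; "tool_rot": TCP orientation; "contact_force": force on the tool from outside, world axes, zero at the start; "torque": the same for the moment, N m; "gripper_width": opening from 0.0 (shut) to 1.0 (fully open).
Only numpy, scipy, OpenCV 4.12 (cv2) and the standard library are available. Lean on these libraries where they do the work, as an engineer would, in place of code of your own. Each camera call takes 0.05 s, during which the arm holds its last target. There are 200 camera calls.

### The job

Shut the orange lid of the drying case over the freshly painted parts without letting it drop: nudge the lid forward past upright, catch it on the outside of the fingers while it falls, well before it reaches the case, and lower it gently until it lies fully shut, then take the hand away. Do not pinch the lid between the fingers, do not let it slam, and leave the painted parts and everything else on the bench where they are.

Things in the scene. Friction and masses are not known exactly. Their poses are not given: they have to be found in the camera images.
- case: fixed grey open-topped box, 170 mm (its x) by 200 mm (its y), 65 mm tall, walls 5 mm; it does not slide. Origin under its centre on the bench; its +x side carries the hinge, its -x side is the open front
- hinge (a point): middle of the lid's hinge line, at the top of the case's +x wall, 65.5 mm above the bench; turns with the lid. The hinge line runs along its y, which is the case's y
- lip (a point): the lid: a white panel 192 by 200 by 4 mm with a 3 mm orange skin outside, ending 8 mm short of the free edge. This point: middle of the free edge, on its underside (white, facing into the case when shut). Shut, the lid lies level and its free edge overhangs the case's front wall by 22 mm, so a finger can stay under it from outside to the very end. Its weight there is about 1 N
- lid (a joint): lid angle, rad: 0 shut, 1.57 upright, 1.85 fully open. Starts at rest on its stop at 1.85, leaning back: free edge about 53 mm behind the hinge line, 250 mm above the bench. Slightly stiff, damped hinge: about 1 N at the free edge brings it forward; from about 1.5 it falls to the front by itself, slowly at first (1.40 to 0.60 in 1 to 3 s), then at 1.1 to 1.7 rad/s, and never stops alone
- nose_cone: freshly painted red nose cone, 30 mm across, 42 mm tall, standing in the case; origin under its centre
- fin_can: freshly painted yellow tube with blue fins, 44 mm across, 36 mm tall, standing in the case; origin under its centre
- glue_bottle: white bottle with a blue label and orange cap, 48 mm across, 120 mm tall; origin under its centre
- glass_bowl: glass bowl, 120 mm across, 55 mm tall; origin under its centre
- tape_roll: yellow ring-shaped roll lying flat, 90 mm across, 24 mm tall; origin under its centre
- scissors: scissors with black handles lying flat, about 180 mm long, 12 mm tall; origin near the pivot

How it is judged:
On the way, in this order (a step that is already met when the one before it is completed fails the run):
1. the lid is tipped forward past upright (value of joint lid below 1.5 rad).
2. the lid is caught on the fingers part way down (0.15 to 1.2 rad, slower than 0.75 rad/s) (contact force between the fingers and lid_c0 above 0.1 N and value of joint lid between 0.15 and 1.2 rad and velocity of joint lid above -0.75 rad/s), for 0.2 s.
At the end, for the whole second after the job is handed in: the lid lies fully shut (within 0.03 rad) and at rest, the painted parts stand upright in the case, and every loose thing is within 15 mm of where it started (value of joint lid below 0.03 rad and velocity of joint lid between -0.05 and 0.05 rad/s and angle between each of nose_cone, fin_can's own z axis and vertical below 0.15 rad and distance of each of nose_cone, fin_can, glue_bottle, glass_bowl, tape_roll, scissors from where it was at the start of the episode below 0.015 m); the robot touches nothing.
It fails at once if the lid drops shut: within the last 0.35 rad it closes faster than 0.75 rad/s (value of joint lid below 0.35 rad and velocity of joint lid below -0.75 rad/s).
It fails at once if the lid is pinched between the fingers (over 2.5 N on both its faces at once) (contact force between the fingers and lid_c0 above 2.5 N and contact force between the fingers and lid_c1 above 2.5 N).
It fails at once if a painted part or a thing on the bench is moved, lifted or knocked over (distance of any of nose_cone, fin_can, glue_bottle, glass_bowl, tape_roll, scissors from where it was at the start of the episode above 0.02 m or angle between any of nose_cone, fin_can, glue_bottle, glass_bowl's own z axis and vertical above 0.4 rad).
It also fails if it takes over 48 s, if anything falls off the work surface, if the arm or the gripper's body presses on something with over 40 N, if the wrist force passes 120 N, or if a joint passes its speed limit or range.

## Working session

There is one attempt and no reset: what is moved stays moved. The work goes in short steps, Python scripts to look and compute and a shell command to move; the robot and the scene stay as the last step left them, time stands still between calls to the robot, and variables do not carry over. Pictures are saved under pics/ and viewed, on a budget of 10 in all, crops included, one or two more only if the job needs it, and the job is handed in when it is done.

```bash
mkdir -p pics; python3 - <<'E'
from station import *
import cv2,numpy as np
o=get_obs();print(o['t'],o['eef_pos'],o['tool_rot'],o['gripper_width'])
for n in("scene","top"):
    im=read_camera(n);cv2.imwrite(f"pics/{n}0.png",im[:,:,::-1]);c=camera_info(n)
    print(n,c['fx'],c['cx'],c['cy'],np.round(c['R'],3).tolist(),np.round(c['t'],3),np.round(-np.array(c['R']).T@c['t'],3))
E
ls
```

```text
0.0 [ 0.21904345 -0.63783621  0.23031011] [-8.94748573e-04  9.86347887e-01  1.64672397e-01 -2.17867167e-04] 1.0009762625691665
scene 431.0478113969352 277.16174261638497 213.27686505675484 [[-0.28, 0.96, -0.023], [0.545, 0.139, -0.827], [-0.79, -0.244, -0.562]] [ 0.116 -0.235  1.435] [1.295 0.271 0.615]
top 416.001301844201 272.5914894647136 207.65150708118858 [[0.016, -1.0, -0.009], [-0.989, -0.015, -0.15], [0.15, 0.012, -0.989]] [0.018 0.568 1.098] [0.397 0.014 1.171]
pics
```

View pics/scene0.png

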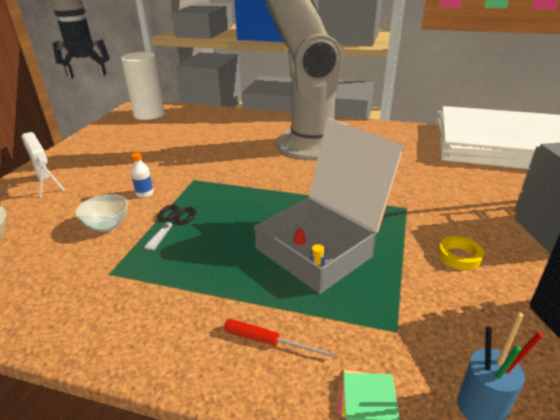

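View pics/top0.png

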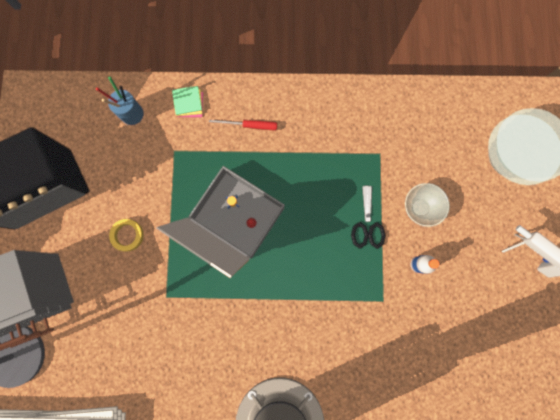

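The scene view shows the case at about (320,240) with its lid leaning back toward the robot, top corners near (335,120) and (400,148). In the top view the front rim corners are near (226,168) and (284,205), and the lid's free edge runs (160,230) to (232,276). I'll zoom in to get exact corners.

```bash
python3 - <<'E'
import cv2,numpy as np
a=cv2.imread("pics/top0.png")[150:290,150:300];b=cv2.imread("pics/scene0.png")[110:300,245:415]
r=lambda i,s:cv2.resize(i,None,fx=s,fy=s,interpolation=cv2.INTER_CUBIC)
a=r(a,2.6);b=r(b,2.3);H=max(a.shape[0],b.shape[0])
p=lambda i:np.pad(i,((0,H-i.shape[0]),(0,0),(0,0)))
m=np.hstack([p(a),p(b)]);print(a.shape,b.shape,m.shape);cv2.imwrite("pics/crop1.png",m)
E
```

```text
(364, 390, 3) (437, 391, 3) (437, 781, 3)
```

View pics/crop1.png

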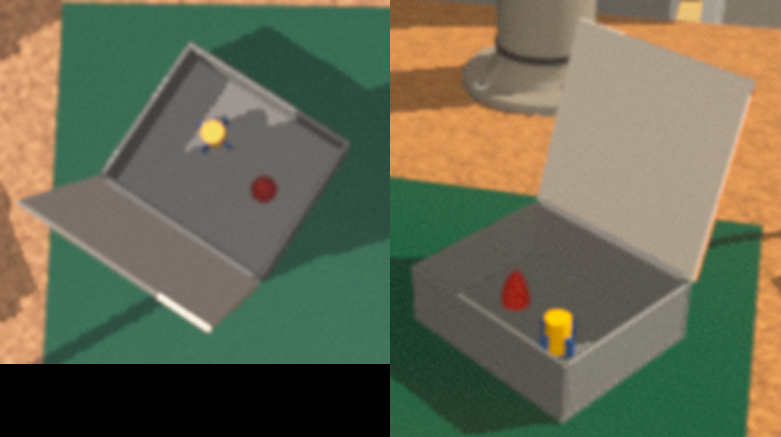

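```bash
cat > h.py <<'E'
from station import *
import cv2,numpy as np
K={}
for n in("scene","top"):
    c=camera_info(n);K[n]=(np.array([[c['fx'],0,c['cx']],[0,c['fy'],c['cy']],[0,0,1]]),np.array(c['R']),np.array(c['t']))
def plane(n,p,z):
    k,R,t=K[n];d=R.T@np.linalg.inv(k)@[*p,1];o=-R.T@t;return o+d*(z-o[2])/d[2]
def tri(pt,ps):
    P=[K[n][0]@np.c_[K[n][1],K[n][2]] for n in("top","scene")]
    X=cv2.triangulatePoints(P[0],P[1],np.float64(pt),np.float64(ps)).ravel();return X[:3]/X[3]
def proj(n,X):
    k,R,t=K[n];u=k@(R@X+t);return u[:2]/u[2]
E
python3 - <<'E'
from h import *
np.set_printoptions(precision=4,suppress=True)
T=dict(F_my=(223.5,166.5),F_py=(284.6,205.8),H_my=(190.4,218.1),H_py=(250,256.9),L_my=(158.1,228.1),L_py=(230.4,277.3))
S=dict(F_my=(321.1,268.7),F_py=(255,226.5),H_my=(375.4,232.6),H_py=(310.2,198.3),L_my=(402.8,147),L_py=(328.9,117.8))
X={k:tri(T[k],S[k]) for k in T}
for k in T: print(k,X[k],plane("top",T[k],.25 if k[0]=='L' else .065))
Y={k:plane("top",T[k],.065)[:2] for k in T if k[0]!='L'}
x=(Y['H_my']+Y['H_py']-Y['F_my']-Y['F_py'])/2;y=(Y['H_py']+Y['F_py']-Y['H_my']-Y['F_my'])/2
print(np.linalg.norm(x),np.linalg.norm(y),np.arctan2(x[1],x[0])*57.3,np.arctan2(y[1],y[0])*57.3-90, sum(Y.values())/4)
# other things
for n,p,z in(("scissors",(370,222),0),("bowl",(427,205),0.03),("bottle",(424,265),.06),("tape",(125,235),.012)):print(n,plane("top",p,z))
E
```

```text
F_my [0.6771 0.1646 0.0609] [0.6763 0.1628 0.065 ]
F_py [ 0.5713 -0.0047  0.0558] [ 0.5701 -0.0053  0.065 ]
H_my [0.5333 0.2514 0.059 ] [0.533  0.2469 0.065 ]
H_py [0.4318 0.0872 0.0582] [0.4321 0.0844 0.065 ]
L_my [0.4875 0.2827 0.2413] [0.4868 0.279  0.25  ]
L_py [0.3811 0.1161 0.2452] [0.3814 0.1144 0.25  ]
0.1653496937841134 0.1950723936695587 148.29914211254814 -212.05961937718035 [0.5529 0.1222]
scissors [ 0.5375 -0.2482  0.    ]
bowl [ 0.5837 -0.3997  0.03  ]
bottle [ 0.4184 -0.3747  0.06  ]
tape [0.4891 0.4393 0.012 ]
```

```bash
cat >> h.py <<'E'
from scipy.spatial.transform import Rotation as Ro
C=np.array([.553,.123,0]);YAW=148.1
Rc=Ro.from_euler('z',YAW,degrees=True)
xh,yh=Rc.as_matrix()[:,0],Rc.as_matrix()[:,1]
def goal(tilt=45):
    z=-yh*np.sin(np.radians(tilt))-np.array([0,0,np.cos(np.radians(tilt))]);y=xh
    return Ro.from_matrix(np.c_[np.cross(y,z),y,z])
def cur():
    o=get_obs();w=np.array(o['tool_rot']);return o,np.array(o['eef_pos']),Ro.from_quat(w[[1,2,3,0]])
def need(a,b,z,tilt=45):
    o,p,R=cur();G=goal(tilt);d=C+a*xh+b*yh+[0,0,z]-p
    best=min([G,G*Ro.from_euler('z',180,degrees=True)],key=lambda g:(g*R.inv()).magnitude())
    return np.round(np.r_[d*100,(best*R.inv()).as_rotvec(degrees=True)],1)
def st():
    o,p,R=cur();m=Rc.inv().apply(p-C);zt=Rc.inv().apply(R.as_matrix()[:,2])
    print('t',round(o['t'],2),'case',np.round(m,4),'ztool',np.round(zt,2),'ytool',np.round(Rc.inv().apply(R.as_matrix()[:,1]),2),'q',np.round(o['q'],2),'F',np.round(Rc.inv().apply(o['contact_force']),2),o['gripper_width'])
E
python3 -c "
from h import *
st();print(need(.1,.2,.32));print(xh,yh)"
```

```text
t 0.1 case [-0.1186  0.8225  0.2304] ztool [ 0. -0. -1.] ytool [-0.78  0.63 -0.  ] q [ 1.13  0.48  0.02  1.56 -0.01  1.11 -0.08] F [-0.44  0.67 -0.75] 0.9935129314229694
[ 14.3  64.4   9.   28.5 -35.9  37. ]
[-0.84897169  0.52843833  0.        ] [-0.52843833 -0.84897169  0.        ]
```

```bash
python3 -m handwheel '[0,4,8,0,0,0,0, 2,32,9,14,-18,18,0,4,32,9,14,-18,18,0,4,32,9,14,-18,18,0,4,32,9,14,-18,18,0,4,32,9,14,-18,18,0,4,32,9,14,-18,18,0,4,32,9,14,-18,18,0]' 30; python3 -c "
from h import *
st();print(need(.1,.2,.32))"
```

```text
t: 0.77
eef_pos: [0.2562, -0.3328, 0.3171]
tool_rot: [-0.095, 0.929, 0.312, 0.173]
contact_force: [0.9, 0.3, -0.4]
gripper_width: 0.0
t 0.77 case [0.0111 0.5438 0.3171] ztool [-0.07 -0.38 -0.92] ytool [-0.94  0.34 -0.07] q [ 1.24  0.07 -0.19  1.96 -0.38  1.26  0.27] F [-0.61 -0.77 -0.4 ] 0.000293750405774568
[ 10.6  33.9   0.3  14.2 -18.1  19.2]
```

```bash
python3 -m handwheel '[10,34,0,14,-18,19,0,10,34,0,14,-18,19,0,10,34,0,14,-18,19,0,10,34,0,14,-18,19,0,10,34,0,14,-18,19,0,10,34,0,14,-18,19,0,10,34,0,14,-18,19,0,10,34,0,14,-18,19,0]'; python3 -c "
from h import *
st();print(need(.1,.2,.32),need(.175,.08,.2))"
```

```text
t: 1.43
eef_pos: [0.3498, -0.0127, 0.3167]
tool_rot: [-0.184, 0.809, 0.447, 0.333]
contact_force: [0.9, 0.9, 1.3]
gripper_width: -0.002
t 1.43 case [0.1008 0.2226 0.3167] ztool [-0.   -0.7  -0.71] ytool [-1.  0.  0.] q [ 1.06 -0.13 -0.47  2.32 -0.93  1.19  0.52] F [-0.33 -1.22  1.32] -0.0018397445263196206
[ 1.3  1.9  0.3  0.2 -0.1  0.2] [  1.2  16.  -11.7   0.2  -0.1   0.2]
```

```bash
python3 -c "
from h import *
print(need(.185,.18,.22),need(.185,.08,.21))"
```

```text
[-4.9  8.1 -9.7  0.2 -0.1  0.2] [  0.4  16.6 -10.7   0.2  -0.1   0.2]
```

```bash
python3 -m handwheel '[-3,3,-3,0,0,0,0,-5,6,-6,0,0,0,0,-5,8,-9.5,0,0,0,0,-5,8,-9.5,0,0,0,0,-3.5,11,-10,0,0,0,0,-1.5,14,-10.5,0,0,0,0,0.5,16.5,-10.5,0,0,0,0,0.5,16.5,-10.5,0,0,0,0]'; python3 - <<'E'
from h import *
st()
for n in("scene","top"): cv2.imwrite(f"pics/{n}1.png",read_camera(n)[:,:,::-1])
a=cv2.imread("pics/top1.png")[130:330,120:320];b=cv2.imread("pics/scene1.png")[60:280,235:435]
a=cv2.resize(a,(400,400));b=cv2.resize(b,(400,440))
cv2.imwrite("pics/c1.png",np.hstack([np.pad(a,((0,40),(0,0),(0,0))),b]))
E
```

```text
t: 2.1
eef_pos: [0.3666, 0.0999, 0.254]
tool_rot: [-0.188, 0.811, 0.448, 0.327]
contact_force: [0.6, -0.9, 0.3]
gripper_width: 0.001
t 2.1 case [0.1461 0.1181 0.254 ] ztool [ 0.01 -0.7  -0.72] ytool [-1.    0.   -0.01] q [ 1.85 -0.34 -1.39  2.44 -1.27  1.21  0.69] F [-0.96  0.48  0.3 ] 0.0013432427061447288
```

View pics/c1.png

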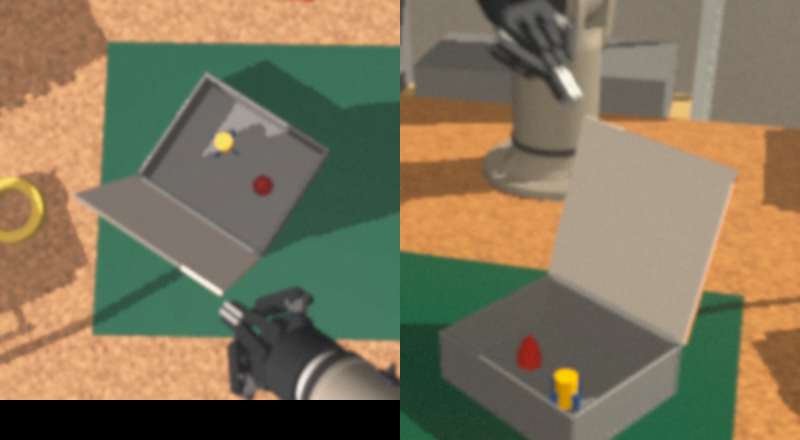

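The fingers are at their closest reach (joints 2, 3 and 4 on their limits) beside the lid's +y corner, so a nudge from there isn't possible. I'll nudge from behind the middle with a steeper tool. First I'll dry-run the catch and final poses in front of the open lid.

```bash
python3 -c "
from h import *
for g in((.1,.2,.28),(-.03,.18,.2),(-.03,.075,.175)): print(need(*g))"
```

```text
[-0.3 -9.9  2.7  0.3 -1.1 -0.8]
[ 11.8 -15.   -5.3   0.3  -1.1  -0.8]
[17.3 -6.1 -7.8  0.3 -1.1 -0.8]
```

```bash
python3 -m handwheel '[-1,-4,1,0,0,0,0,-0.5,-8,2.5,0,0,0,0,3,-11,1,0,-1,-1,0,7,-13,-2,0,-1,-1,0,10,-15,-5,0,-1,-1,0,12,-15,-5,0,-1,-1,0,14.5,-10.5,-6.5,0,-1,-1,0,17.3,-6,-7.8,0,-1,-1,0]'; python3 - <<'E'
from h import *
st();print(need(-.03,.075,.175))
for g in((-.104,.12,.1),(-.108,.08,.025)): print(need(*g))
E
```

```text
t: 2.87
eef_pos: [0.488, 0.0026, 0.2012]
tool_rot: [-0.183, 0.811, 0.444, 0.334]
contact_force: [0.7, -1.4, 1.6]
gripper_width: 0.001
t 2.87 case [-0.0084  0.1365  0.2012] ztool [-0.01 -0.7  -0.71] ytool [-1.    0.01 -0.  ] q [ 1.31  0.48 -1.16  2.22 -0.62  0.54  0.2 ] F [-1.36  0.8   1.6 ] 0.0012838740646806028
[ 5.1  4.1 -2.6  0.2 -0.2  0.7]
[  9.   -3.6 -10.1   0.2  -0.2   0.7]
[ 11.4  -0.5 -17.6   0.2  -0.2   0.7]
```

```bash
python3 -m handwheel '[3,-1,-3,0,0,0,0,6,-3,-6,0,0,0.7,0,9,-3.5,-10,0,0,0.7,0,9,-3.5,-10,0,0,0.7,0,10,-2,-14,0,0,0.7,0,11.4,-0.5,-17.6,0,0,0.7,0,11.4,-0.5,-17.6,0,0,0.7,0,11.4,-0.5,-17.6,0,0,0.7,0]'; python3 - <<'E'
from h import *
st()
for n in("scene","top"): cv2.imwrite(f"pics/{n}2.png",read_camera(n)[:,:,::-1])
a=cv2.imread("pics/top2.png")[130:330,120:320];b=cv2.imread("pics/scene2.png")[110:310,205:405]
cv2.imwrite("pics/c2.png",np.hstack([cv2.resize(i,(400,400)) for i in(a,b)]))
E
```

```text
t: 3.53
eef_pos: [0.6003, -0.0005, 0.0226]
tool_rot: [-0.188, 0.808, 0.449, 0.331]
contact_force: [-0.6, -1.2, 0.8]
gripper_width: -0.001
t 3.53 case [-0.1054  0.0799  0.0226] ztool [ 0.01 -0.7  -0.71] ytool [-1.   -0.   -0.01] q [ 0.94  0.91 -0.87  2.04 -0.45  0.27  0.24] F [-0.15  1.36  0.84] -0.0005451856310620493
```

View pics/c2.png

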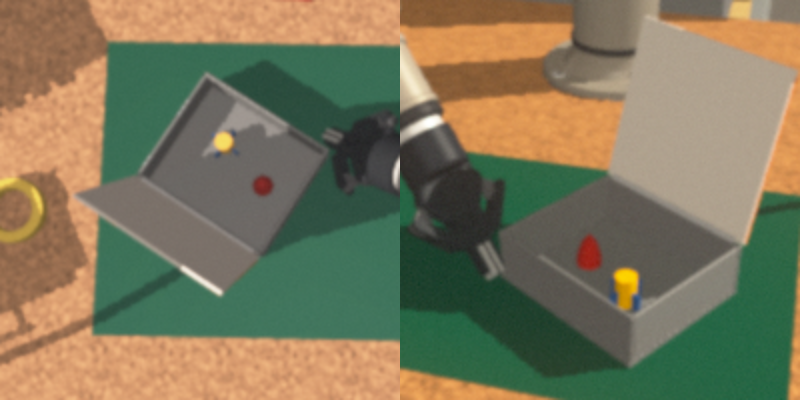

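The dry run worked: the fingertips sit just outside the front wall at the +y front corner (scene crop (490,265)), at the planned case coordinates. Next I'll go over the top to behind the lid.

```bash
python3 - <<'E'
from h import *
for g in((-.11,.14,.15,40),(0,.1,.33,20),(.1,0,.33,20),(.19,0,.33,20)): print(need(*g))
E
```

```text
[-3.  -5.1 12.4 -4.1  2.5  0. ]
[-10.2   4.1  30.4 -21.   13.1   0. ]
[-13.4  17.9  30.4 -21.   13.1   0. ]
[-21.   22.6  30.4 -21.   13.1   0. ]
```

```bash
python3 -m handwheel '[-1,-2,2,0,0,0,0,-2,-4,5,0,0,0,0,-3,-5,9,-4,2.5,0,0,-3,-5,13,-8,5,0,0,-4,-4,17,-12,8,0,0,-5,-2,21,-16,10,0,0,-6,0,25,-21,13,0,0,-8,2,29,-21,13,0,0]'; python3 -c "
from h import *
st()
for g in((.1,0,.33,20),(.19,0,.33,20),(.19,0,.228,20)): print(need(*g))"
```

```text
t: 4.3
eef_pos: [0.5299, 0.0152, 0.3084]
tool_rot: [-0.079, 0.859, 0.482, 0.154]
contact_force: [1.2, 1.2, 2.7]
gripper_width: 0.002
t 4.3 case [-0.0373  0.1037  0.3084] ztool [-0.01 -0.34 -0.94] ytool [-1.   -0.01  0.01] q [ 0.66  0.14 -0.68  1.91 -0.24  0.94 -0.43] F [-0.37 -1.65  2.71] 0.0019879300896563853
[-6.2 16.1  2.2  0.5  0.6 -0.3]
[-13.8  20.8   2.2   0.5   0.6  -0.3]
[-13.8  20.8  -8.    0.5   0.6  -0.3]
```

```bash
python3 -m handwheel '[-2,4,2,0,0,0,0,-4,8,2.5,0,0,0,0,-5,12,2.5,0,0,0,0,-6.5,16,2.5,0,0,0,0,-10,18.5,2.5,0,0,0,0,-13.8,20.8,2.5,0,0,0,0,-13.8,20.8,2.5,0,0,0,0,-13.8,20.8,2.5,0,0,0,0]'; python3 -c "
from h import *
st()
for g in((.19,0,.33,20),(.19,0,.228,20)): print(need(*g))"
```

```text
t: 4.97
eef_pos: [0.3876, 0.2258, 0.3342]
tool_rot: [-0.076, 0.858, 0.485, 0.154]
contact_force: [1.4, -0.9, -0.8]
gripper_width: -0.003
t 4.97 case [1.947e-01 1.000e-04 3.342e-01] ztool [-0.01 -0.34 -0.94] ytool [-1.   -0.01  0.02] q [ 0.47 -0.17 -0.88  2.08 -0.4   0.91 -0.76] F [-1.69  0.03 -0.79] -0.002672623440891162
[ 0.4 -0.2 -0.4  0.8  0.8 -0.6]
[  0.4  -0.2 -10.6   0.8   0.8  -0.6]
```

```bash
python3 -m handwheel '[0.4,-0.2,-4,0,0,0,0,0.4,-0.2,-8,0,0,0,0,0.4,-0.2,-10.6,0,0,0,0,0.4,-0.2,-10.6,0,0,0,0]'; python3 - <<'E'
from h import *
st();print(need(.13,0,.228,20))
for n in("scene","top"): cv2.imwrite(f"pics/{n}3.png",read_camera(n)[:,:,::-1])
a=cv2.imread("pics/top3.png")[130:330,120:320];b=cv2.imread("pics/scene3.png")[60:260,235:435]
cv2.imwrite("pics/c3.png",np.hstack([cv2.resize(i,(400,400)) for i in(a,b)]))
E
```

```text
t: 5.3
eef_pos: [0.3887, 0.2212, 0.2245]
tool_rot: [-0.075, 0.858, 0.484, 0.151]
contact_force: [-0.2, -0.2, -0.0]
gripper_width: -0.001
t 5.3 case [0.1914 0.0035 0.2245] ztool [-0.01 -0.33 -0.94] ytool [-1.   -0.01  0.02] q [ 0.45  0.02 -0.98  2.24 -0.23  0.6  -0.9 ] F [ 0.03  0.28 -0.04] -0.0008202043858812469
[ 5.4 -2.9  0.4  1.   0.5 -0.6]
```

View pics/c3.png

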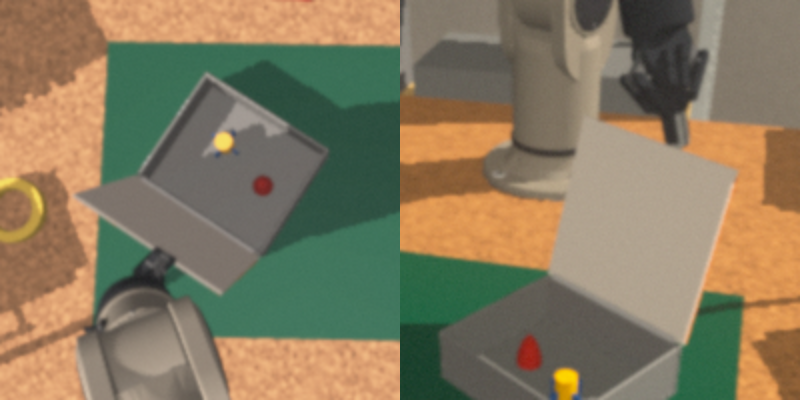

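```bash
python3 -m handwheel '[2.1,-1.3,0.2,0,0,0,0,3.8,-2.4,0.4,0,0,0,0,5.1,-3.2,0.4,0,0,0,0,5.9,-3.7,0.4,0,0,0,0,6.6,-4.1,0.4,0,0,0,0,7.1,-4.4,0.4,0,0,0,0,7.5,-4.6,0.4,0,0,0,0,7.6,-4.75,0.4,0,0,0,0]'; python3 - <<'E'
from h import *
st()
im=read_camera("scene")[:,:,::-1];cv2.imwrite("pics/s4.png",im)
cv2.imwrite("pics/c4.png",cv2.resize(im[60:260,235:435],(600,600),interpolation=cv2.INTER_CUBIC))
for g in((.085,0,.235,20),(.08,.02,.28,20),(-.02,.1,.28,30),(-.04,.1,.24,40),(-.04,.08,.175,45)): print(need(*g))
E
```

```text
t: 6.07
eef_pos: [0.4681, 0.1758, 0.2332]
tool_rot: [-0.075, 0.858, 0.484, 0.154]
contact_force: [0.4, 1.0, 0.8]
gripper_width: 0.001
t 6.07 case [0.1    0.     0.2332] ztool [-0.02 -0.34 -0.94] ytool [-1.   -0.01  0.02] q [ 0.49  0.15 -0.9   2.11 -0.12  0.65 -0.84] F [ 0.22 -1.05  0.78] 0.0008305330363783381
[ 1.3 -0.8  0.2  0.9  0.8 -0.6]
[ 0.7 -2.7  4.7  0.9  0.8 -0.6]
[  4.9 -14.8   4.7   9.4  -4.4  -0.5]
[  6.6 -15.9   0.7  17.9  -9.7  -0.4]
[  7.7 -14.2  -5.8  22.1 -12.3  -0.3]
```

View pics/c4.png

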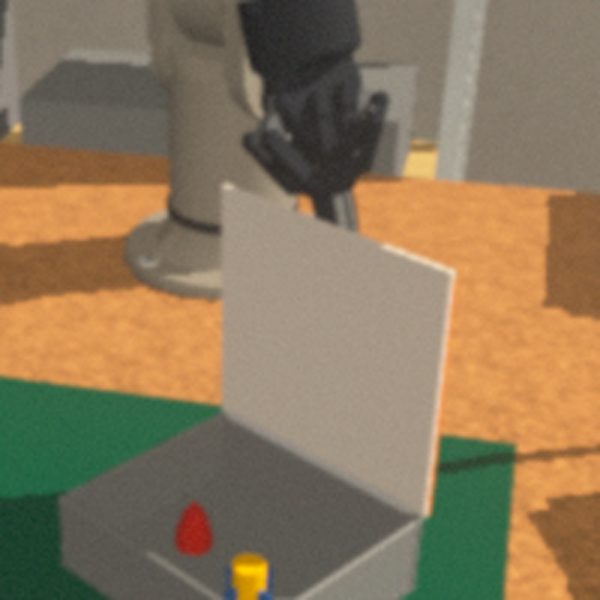

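```bash
cat >> h.py <<'E'
def lidang(px,b,n="scene"):
    k,R,t=K[n];d=R.T@np.linalg.inv(k)@[*px,1];o=-R.T@t
    P=o+d*((b-(o-C)@yh)/(d@yh));m=Rc.inv().apply(P-C)
    return np.round([m[0],m[2],np.hypot(m[0]-.085,m[2]-.0655),np.arctan2(m[2]-.0655,.085-m[0])],3)
E
python3 -c "
from h import *
print(lidang((310.3,121),.1),lidang((386.7,150),-.1)); print('start',lidang((328.9,117.8),.1),lidang((402.8,147),-.1))"
```

```text
[0.088 0.253 0.187 1.585] [0.089 0.252 0.187 1.592]
start [0.148 0.243 0.188 1.91 ] [0.144 0.24  0.184 1.894]
```

```bash
python3 -m handwheel '[0.6,-0.4,0,0,0,0,0,1.3,-0.8,0,0,0,0,0,1.5,-0.9,0,0,0,0,0,1.4,-1.0,4,0,0,0,0,1.6,-2.5,5.4,4,-2,0,0,2.6,-6,5.4,8,-4,0,0,3.8,-10,5.2,12,-6,0,0,5.5,-13.5,4.5,16,-9,0,0]'; python3 - <<'E'
from h import *
st()
im=read_camera("scene")[:,:,::-1];cv2.imwrite("pics/s5.png",im)
for g in((-.04,.08,.24,45),(-.04,.08,.175,45)): print(need(*g))
E
```

```text
t: 6.78
eef_pos: [0.5112, 0.0716, 0.2833]
tool_rot: [-0.149, 0.828, 0.467, 0.271]
contact_force: [0.4, 0.2, 1.1]
gripper_width: 0.001
t 6.78 case [0.0083 0.0657 0.2833] ztool [ 0.   -0.59 -0.81] ytool [-1.   -0.01  0.01] q [ 0.89  0.14 -0.86  2.1  -0.67  0.74 -0.04] F [-0.27 -0.38  1.11] 0.0014970603687757445
[ 3.3 -2.9 -4.   7.7 -4.3 -0. ]
[  3.3  -2.9 -10.5   7.7  -4.3  -0. ]
```

View pics/s5.png

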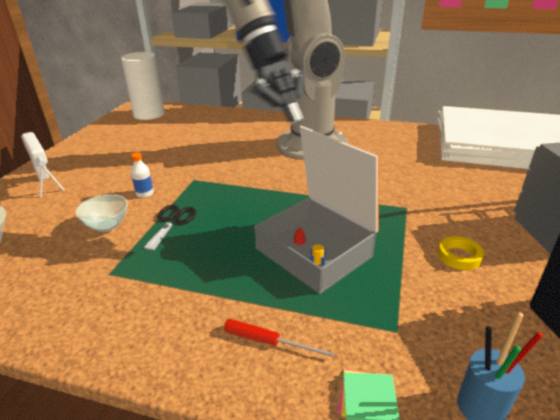

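The lid is past upright, free corner about (305,126), and the hand is already over and ahead of it. Moving to the catch pose.

```bash
python3 -c "
from h import *
print(lidang((305,126),.1),lidang((376,157),-.1))"
python3 -m handwheel '[3,-2,-0.5,4,-2,0,0,3.3,-2.9,-4,8,-4,0,0,3.3,-2.9,-8,8,-4,0,0,3.3,-2.9,-10.5,8,-4,0,0]'; python3 - <<'E'
from h import *
st()
im=read_camera("scene")[:,:,::-1];cv2.imwrite("pics/s6.png",im)
cv2.imwrite("pics/c6.png",cv2.resize(im[80:280,205:405],(600,600),interpolation=cv2.INTER_CUBIC))
E
```

```text
[0.072 0.246 0.181 1.496] [0.057 0.249 0.185 1.419]
t: 7.17
eef_pos: [0.5443, 0.0308, 0.1707]
tool_rot: [-0.19, 0.81, 0.445, 0.332]
contact_force: [-0.0, 0.2, 0.3]
gripper_width: -0.001
t 7.17 case [-0.0413  0.0829  0.1707] ztool [ 0.01 -0.71 -0.71] ytool [-1.    0.   -0.01] q [ 0.96  0.5  -0.87  2.15 -0.81  0.5   0.34] F [ 0.13 -0.21  0.3 ] -0.0013078651532826998
```

View pics/c6.png

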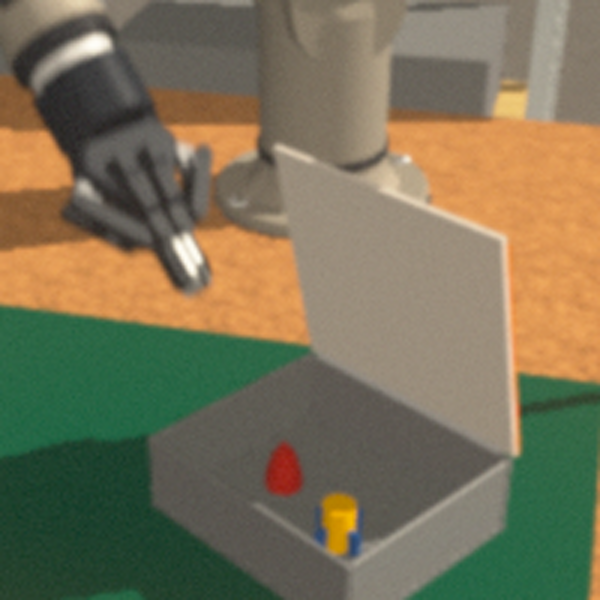

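Lid at about 1.3 rad (corner (275,148) in the crop), with the fingers well in front and below. I'll close in slightly and hold.

```bash
python3 -m handwheel '[-0.9,1.5,-0.5,0,0,0,0,-0.9,1.5,-0.5,0,0,0,0,-0.9,1.5,-0.5,0,0,0,0,-0.9,1.5,-0.5,0,0,0,0]'; python3 -c "
from h import *
st();im=read_camera('scene')[:,:,::-1];cv2.imwrite('pics/s7.png',im)"
python3 -m handwheel '[0,0,0,0,0,0,0,0,0,0,0,0,0,0,0,0,0,0,0,0,0,0,0,0,0,0,0,0]'; python3 -c "
from h import *
st()"
```

```text
t: 7.55
eef_pos: [0.5343, 0.0469, 0.1639]
tool_rot: [-0.192, 0.809, 0.445, 0.331]
contact_force: [0.0, -0.3, 0.0]
gripper_width: 0.001
t 7.55 case [-0.0243  0.0745  0.1639] ztool [ 0.01 -0.71 -0.71] ytool [-1.    0.   -0.02] q [ 0.96  0.51 -0.9   2.18 -0.84  0.46  0.36] F [-0.21  0.26  0.01] 0.0009520501523444796
t: 7.93
eef_pos: [0.5348, 0.0464, 0.1643]
tool_rot: [-0.191, 0.809, 0.445, 0.332]
contact_force: [-1.7, 0.1, -0.5]
gripper_width: 0.003
t 7.93 case [-0.025   0.0747  0.1643] ztool [ 0.01 -0.71 -0.71] ytool [-1.    0.   -0.01] q [ 0.96  0.5  -0.9   2.18 -0.84  0.46  0.36] F [ 1.46  0.81 -0.47] 0.0027212220159403273
```

```bash
for i in 1 2; do python3 -m handwheel '[0,0,0,0,0,0,0,0,0,0,0,0,0,0,0,0,0,0,0,0,0,0,0,0,0,0,0,0,0,0,0,0,0,0,0]'; done; python3 - <<'E'
from h import *
st()
im=read_camera("scene")[:,:,::-1];cv2.imwrite("pics/s8.png",im)
cv2.imwrite("pics/c8.png",cv2.resize(im[80:280,205:405],(600,600),interpolation=cv2.INTER_CUBIC))
E
```

```text
t: 8.35
eef_pos: [0.5348, 0.046, 0.1642]
tool_rot: [-0.191, 0.81, 0.445, 0.332]
contact_force: [0.0, -2.0, 0.0]
gripper_width: -0.001
t: 8.77
eef_pos: [0.5349, 0.046, 0.1642]
tool_rot: [-0.191, 0.81, 0.445, 0.332]
contact_force: [-0.3, -0.8, -0.2]
gripper_width: -0.001
t 8.77 case [-0.0253  0.075   0.1642] ztool [ 0.01 -0.71 -0.71] ytool [-1.    0.   -0.01] q [ 0.96  0.5  -0.9   2.18 -0.84  0.46  0.36] F [-0.11  0.82 -0.23] -0.000691669358167296
```

View pics/c8.png

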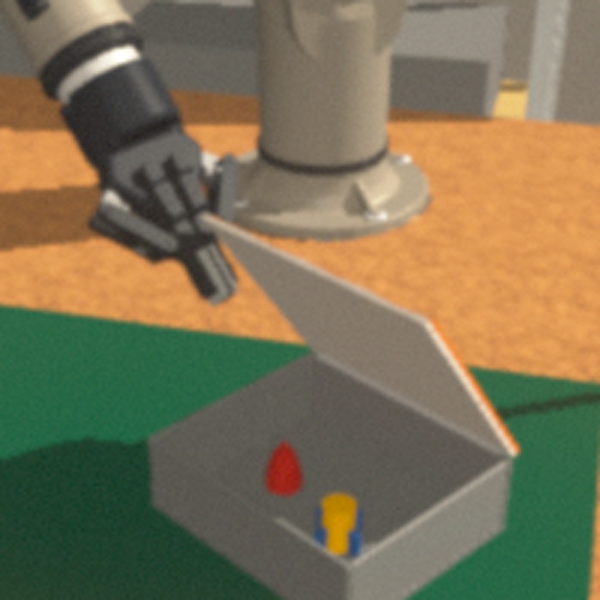

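```bash
python3 - <<'E'
from h import *
print(lidang((273.3,151),.1),lidang((348.3,186.7),-.1))
a=cv2.imread("pics/s8.png").astype(int)[150:260,270:400]
for i in range(3):
    b=read_camera("scene")[:,:,::-1].astype(int)[150:260,270:400];print(np.abs(a-b).mean(),(np.abs(a-b).max(2)>40).sum())
st()
E
```

```text
[-0.021  0.218  0.186  0.964] [-0.018  0.216  0.182  0.972]
1.9222610722610722 0
1.9148018648018648 0
1.937832167832168 0
t 8.97 case [-0.0253  0.075   0.1642] ztool [ 0.01 -0.71 -0.71] ytool [-1.    0.   -0.01] q [ 0.96  0.5  -0.9   2.18 -0.84  0.46  0.36] F [-1.06  1.73 -0.44] -0.0020744215108026948
```

The lid is caught and at rest on the fingers at about 0.95 rad (no pixel change across four frames, radius check 0.184–0.186). Now I'll lower it along the arc at about 0.3 rad/s.

```bash
python3 -m handwheel '[0.3,-0.2,-0.3,0,0,0,0,0.6,-0.4,-0.6,0,0,0,0,0.9,-0.6,-0.9,0,0,0,0,1.2,-0.7,-1.1,0,0,0,0,1.5,-0.9,-1.4,0,0,0,0,1.7,-1.1,-1.6,0,0,0,0,2.0,-1.3,-1.9,0,0,0,0,2.2,-1.4,-2.1,0,0,0,0]'; python3 -m handwheel '[0.3,-0.2,-0.4,0,0,0,0,0.5,-0.3,-0.7,0,0,0,0,0.7,-0.5,-1.0,0,0,0,0,1.0,-0.6,-1.3,0,0,0,0,1.2,-0.8,-1.7,0,0,0,0,1.4,-0.9,-2.0,0,0,0,0,1.7,-1.1,-2.3,0,0,0,0,1.9,-1.2,-2.6,0,0,0,0]'; python3 - <<'E'
from h import *
st();
for g in((-.090,.077,.084),(-.1014,.079,.050),(-.106,.08,.018)):print(need(*g))
im=read_camera("scene")[:,:,::-1];cv2.imwrite("pics/s9.png",im)
cv2.imwrite("pics/c9.png",cv2.resize(im[80:280,205:405],(600,600),interpolation=cv2.INTER_CUBIC))
E
```

```text
t: 9.63
eef_pos: [0.5573, 0.0316, 0.1428]
tool_rot: [-0.191, 0.81, 0.445, 0.332]
contact_force: [0.1, -1.8, -0.6]
gripper_width: 0.002
t: 10.3
eef_pos: [0.5765, 0.0192, 0.1163]
tool_rot: [-0.191, 0.81, 0.445, 0.332]
contact_force: [-1.6, -2.1, -0.2]
gripper_width: -0.004
t 10.3 case [-0.0748  0.0757  0.1163] ztool [ 0.01 -0.71 -0.71] ytool [-1.    0.   -0.01] q [ 0.9   0.65 -0.82  2.1  -0.78  0.42  0.38] F [ 0.31  2.61 -0.22] -0.0038714103332233387
[ 1.2 -0.9 -3.2 -0.4 -0.7  0.2]
[ 2.1 -1.7 -6.6 -0.4 -0.7  0.2]
[ 2.4 -2.  -9.8 -0.4 -0.7  0.2]
```

View pics/c9.png

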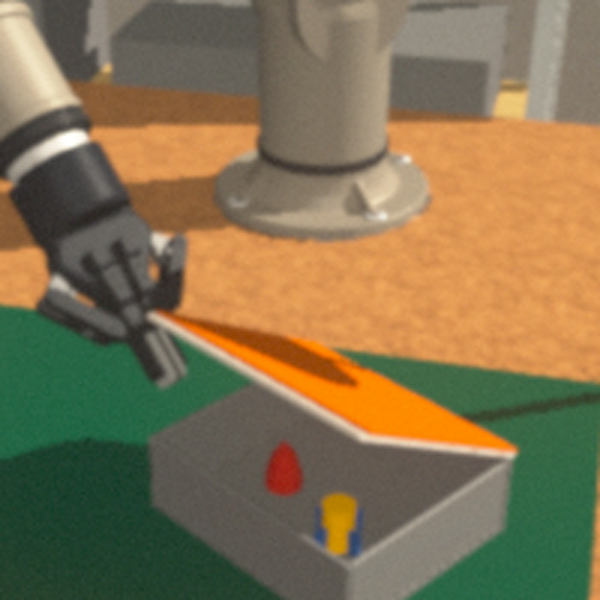

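```bash
python3 -m handwheel '[0.1,-0.1,-0.3,0,0,0,0,0.3,-0.3,-0.6,0,0,0,0,0.4,-0.4,-1.0,0,0,0,0,0.5,-0.5,-1.3,0,0,0,0,0.7,-0.7,-1.6,0,0,0,0,0.8,-0.8,-2.0,0,0,0,0,1.0,-1.0,-2.3,0,0,0,0,1.1,-1.1,-2.6,0,0,0,0]'; python3 -m handwheel '[0.1,-0.1,-0.4,0,0,0,0,0.2,-0.2,-0.8,0,0,0,0,0.3,-0.3,-1.1,0,0,0,0,0.4,-0.4,-1.5,0,0,0,0,0.5,-0.5,-1.9,0,0,0,0,0.6,-0.7,-2.3,0,0,0,0,0.7,-0.8,-2.6,0,0,0,0,0.8,-0.9,-3.0,0,0,0,0]'; python3 - <<'E'
from h import *
st()
print(need(-.106,.083,.0325))
im=read_camera("scene")[:,:,::-1];cv2.imwrite("pics/s10.png",im)
cv2.imwrite("pics/c10.png",cv2.resize(im[130:330,185:385],(600,600),interpolation=cv2.INTER_CUBIC))
E
```

```text
t: 11.02
eef_pos: [0.5879, 0.0077, 0.0895]
tool_rot: [-0.191, 0.81, 0.445, 0.332]
contact_force: [-0.1, -1.0, -1.5]
gripper_width: -0.001
t: 11.68
eef_pos: [0.596, -0.0015, 0.0591]
tool_rot: [-0.191, 0.81, 0.445, 0.332]
contact_force: [-1.7, 0.2, -0.5]
gripper_width: -0.0
t 11.68 case [-0.1023  0.083   0.0591] ztool [ 0.01 -0.71 -0.71] ytool [-1.    0.   -0.01] q [ 0.88  0.78 -0.78  2.05 -0.74  0.37  0.44] F [ 1.56  0.68 -0.49] -0.0004133724671394085
[ 0.3 -0.2 -2.7 -0.4 -0.7  0.3]
```

View pics/c10.png

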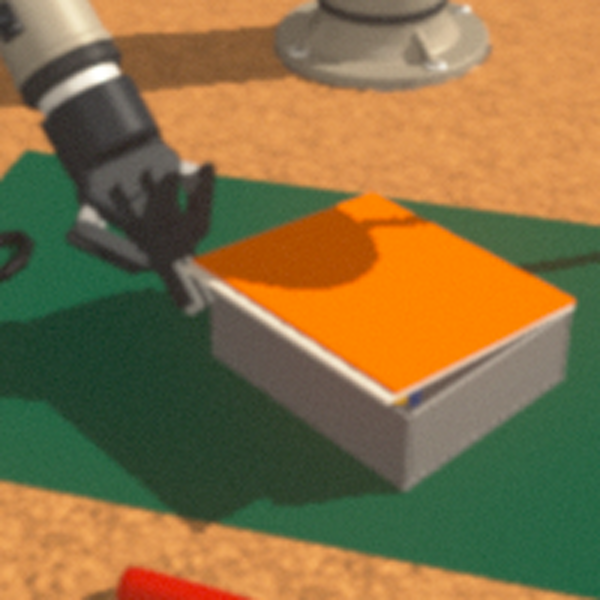

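Held at about 0.15 rad, with a small gap still visible at the front. Finishing the lowering.

```bash
python3 -m handwheel '[0,0,-0.3,0,0,0,0,0.1,0,-0.6,0,0,0,0,0.1,-0.1,-0.9,0,0,0,0,0.2,-0.1,-1.2,0,0,0,0,0.2,-0.1,-1.6,0,0,0,0,0.2,-0.1,-2.0,0,0,0,0,0.3,-0.2,-2.4,0,0,0,0,0.3,-0.2,-2.7,0,0,0,0]'; python3 -m handwheel '[0,0,-0.3,0,0,0,0,0,0,-0.6,0,0,0,0,0,0,-0.8,0,0,0,0,0,0,-1.0,0,0,0,0,0,0,-1.2,0,0,0,0,0,0,-1.2,0,0,0,0]'; python3 - <<'E'
from h import *
st()
im=read_camera("scene")[:,:,::-1];cv2.imwrite("pics/s11.png",im)
cv2.imwrite("pics/c11.png",cv2.resize(im[130:330,185:385],(600,600),interpolation=cv2.INTER_CUBIC))
E
```

```text
t: 12.4
eef_pos: [0.5994, -0.0039, 0.0312]
tool_rot: [-0.19, 0.81, 0.444, 0.332]
contact_force: [0.5, 0.1, 0.4]
gripper_width: -0.001
t: 12.9
eef_pos: [0.5993, -0.0039, 0.0189]
tool_rot: [-0.191, 0.81, 0.444, 0.332]
contact_force: [0.4, -0.2, 0.3]
gripper_width: -0.001
t 12.9 case [-0.1064  0.0832  0.0189] ztool [ 0.01 -0.71 -0.71] ytool [-1.    0.01 -0.01] q [ 0.88  0.87 -0.77  2.04 -0.73  0.31  0.49] F [-0.46 -0.07  0.34] -0.0009614584430802876
```

View pics/c11.png

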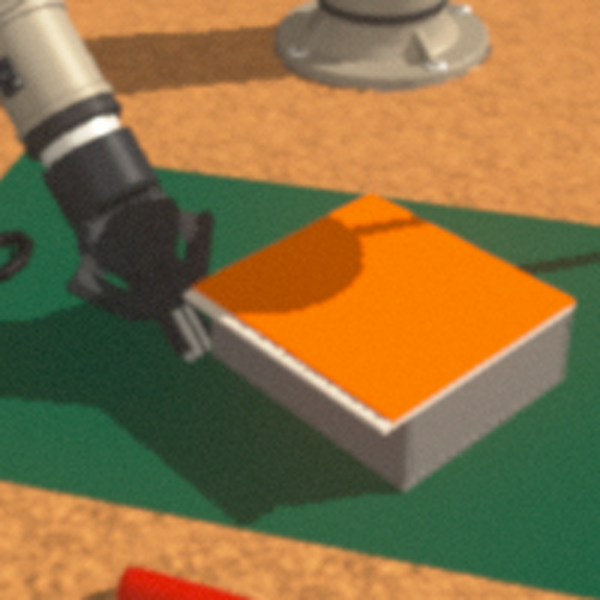

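The lid now lies flat with no gap. Retreating sideways along +y, then up.

```bash
python3 -m handwheel '[-0.5,-1,0,0,0,0,0,-1.2,-2.5,0,0,0,0,0,-2,-4,0.5,0,0,0,0,-2.8,-5.5,3,0,0,0,0,-3.2,-7,7,0,0,0,0,-3.2,-8,11,0,0,0,0,-3.2,-8,15,0,0,0,0,-3.2,-8,17,0,0,0,0]'; python3 -m handwheel '[0,0,0,0,0,0,0,0,0,0,0,0,0,0,0,0,0,0,0,0,0]'; python3 - <<'E'
from h import *
st()
T=read_camera("top")[:,:,::-1];S=read_camera("scene")[:,:,::-1]
m=np.hstack([cv2.resize(T[100:310,100:460],(400,233)),cv2.resize(S[120:330,60:500],(400,191+42))]);cv2.imwrite("pics/c12.png",m)
E
```

```text
t: 13.62
eef_pos: [0.5683, -0.087, 0.1936]
tool_rot: [-0.187, 0.811, 0.444, 0.333]
contact_force: [0.4, 0.6, 0.9]
gripper_width: -0.003
t: 13.87
eef_pos: [0.5673, -0.0884, 0.1927]
tool_rot: [-0.187, 0.811, 0.443, 0.332]
contact_force: [-1.0, -0.5, 0.2]
gripper_width: 0.002
t 13.87 case [-0.1239  0.1719  0.1927] ztool [-0.   -0.7  -0.71] ytool [-1.    0.01 -0.01] q [ 1.02  0.51 -0.72  1.98 -0.68  0.74  0.33] F [0.58 0.95 0.18] 0.0015033779308604985
```

View pics/c12.png

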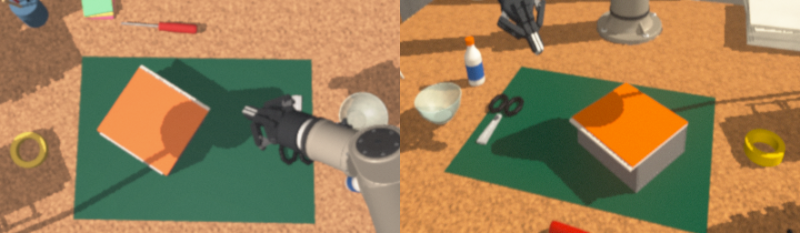

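The lid is shut, the hand is clear of everything, and the bench items look unmoved. Handing in.

```bash
python3 -c "
from station import *
print(hand_in())"
```

```text
the job is handed in; nothing more can be done
None
```

The lid is shut and I handed the job in at about 14 s; no verdict came back.

**What I did:** I pushed the lid past upright from behind with the shut fingers and took the hand over the top to the front. The lid came to rest on the outside of the fingers at about 0.95 rad. I lowered it along its arc at about 0.3 rad/s until it lay flat, then backed the hand out sideways and up.

**What the last checks showed:**
- **Catch:** four frames showed no movement while the lid rested on the fingers.
- **Lid:** the last close view shows it flat on the case with no gap, judged by eye; I did not measure the final angle.
- **Bench:** the glue bottle, bowl, tape roll and scissors look unmoved by eye in the final view; I did not measure them again.
- **Hand:** it is clear of everything, and the force reading is down to sensor noise of about 1 N.

**What failed or could not be confirmed:**
- **First nudge position:** the spot beside the lid's +y corner was out of reach because joints hit their limits. I pushed from behind the middle instead.
- **Lid angles:** camera angles read about 0.05 rad high when checked against the known start angle. One reading just past upright differed by 0.08 rad between the two corners.
- **Contact force:** it stayed close to sensor noise, so the catch is confirmed by pictures, not by force.
- **Painted parts:** they can't be seen under the shut lid. The nose cone was last seen standing with the lid about half open (0.55 rad), and the fin can was partly visible just before closing. Nothing touched either of them.
- **Picture budget:** I viewed 13 pictures, three over the budget of 10.

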